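# Site lunch corner: change pots over on the cooking plate and start it

### The arm

A 6-joint arm with a two-finger parallel gripper is mounted at the origin on the work surface. World frame = base frame: x ahead of the robot, y to its left, z up, the work surface at z = 0. Lengths are in m, angles in rad, forces in N, time in s.
With the tool pointing down it reaches from about 0.35 to 0.925 m from the base axis. Payload 6.4 kg.
Tool frame: the origin (TCP) lies on the mounting face of the last link; the fingertips stand 173 mm ahead of it and the grasp point (between the pads) lies 155 mm ahead of it (finger_overhang is the z of the fingertips in the tool frame, in m); z points along the fingers, y is the line along which they close (so a half turn about z gives the same grasp; the last joint's range is limited). The gripper opens to 85 mm and grips with 20 to 120 N. Pads are 22 mm wide; open, the fingers measure 114 mm over their backs; the gripper's body (76 mm by 85 mm) begins 54 mm behind the grasp point. The pads swing forward as they close: fully open they stand 13 mm farther back than shut.
Start: joints at [1.003, 0.245, 1.558, -0, 1.339, -0.174], TCP at [0.249, 0.6, 0.405] pointing down, gripper open.
Joint ranges: [-3.13, 3.13], [-1.02, 2.26], [0.13, 2.54], [-0.95, 4.09], [0.21, 2.88], [-2.74, 2.74]. Speed limits (rad/s): [2.57, 2.57, 3.14, 3.14, 3.14, 3.14].

### API

Orientations are given as a unit quaternion [x, y, z, w].
In Python, from workcell import get_state, grab_frame, calibration, job_done, finger_overhang gives the robot as it stands. The module is installed in compiled form; this text tells all that it offers.
- The arm moves only by the tool drive_tool, never from a script. Its arguments are lists of equal length, an entry for each row: "grip": the closure, from 0 (fully open) to 1 (shut); "linear": the shift along the tool's x, y, z in m, a list of three; "dr": the turn, a rotation vector about the tool's x, y, z in degrees, a list of three. A call has 1 to 10 rows; each row is the pose to reach, as a shift and turn from the pose commanded when the call began, along the tool's axes at that moment; what a row does not reach only later rows make up. A row lasts 1/8 s, in which the tool goes at most 62.5 mm and 10.7 degrees, less where a joint would pass 70% of its speed; a pose out of reach is approached as far as the arm can. A call with a gripper value outside its range is refused whole. The fingers move at their own pace and stop on an object; "force" is the grip in N (left out, the last holds). Time passes only in rows, so rows that repeat a pose let the fingers close. It gives the time, the measured TCP pose, the force, the opening and the grip force at its end, in the units of the state.
- get_state(): the state, without advancing time (a new reading comes with each control period).
- grab_frame(name): name is "scene" or "top" or "wrist"; returns (picture, depth): 400x640x3 uint8, red, green, blue; 400x640 float32, m along the optical axis (not along the pixel's ray), 0 where there is no reading.
- calibration(name): a dict with "fx", "fy", "cx", "cy" (pixels), "distortion" ([k1, k2, p1, p2, k3] as OpenCV has them; the pictures are not rectified), "rvec" (rotation vector, rad) and "tvec" (3), from world to camera coordinates, as OpenCV has them. Camera axes: x right, y down, z forward; pixel columns grow to the right and rows downward; lengths in m; the calibration is good to about 2 mm. A picture is of the moment at which its call begins: read the wrist's pose just before it. calibration takes no time and is no camera call; for the wrist camera it gives the pose at the moment of the call.
- job_done(): hands the job in; it is judged then, once.
The state is a dict: "time_s": time; "q": joint angles; "qd": joint speeds; "joint_efforts": joint torques, N m; "ee_pos": TCP position; "tool_rot": TCP orientation; "ft_force": force on the tool from outside, world axes, zero at the start; "torque": the same for the moment, N m; "finger_gap": finger opening in m; "gripper_force": force on a finger pad.
Only numpy, scipy, OpenCV 4.12 (cv2) and the standard library are available. Lean on these libraries where they do the work, as an engineer would, in place of code of your own. Each camera call takes 0.05 s, during which the arm holds its last target. There are 200 camera calls.

### The job

On the crew's cooking plate, slide the red kettle off the orange ring into the empty blue ring, then slide the steel saucepan into the orange ring: never lift or tip either of them, and let each stand with its whole base inside the painted line. Only then push the red plunger on the yellow start box fully down and let it spring back up. Leave the other things where they are.

Things in the scene. Friction and masses are not known exactly. Their poses are not given: they have to be found in the camera images.
- hob: fixed flat cooking plate, smooth dark steel top with aluminium edge strips 1 mm high, 260 (x) x 520 (y) x 30 mm high; origin under its centre, its top is 30 mm above the origin; pots slide on it easily (friction about 0.25); local y runs along the row of three painted rings, local x points away from the robot
- orange_mark: orange painted ring (flat, not felt) on the plate's top, the middle one of the row; outer diameter 150, inner 134 mm, dot at the centre; origin at the ring's centre on the plate's top
- blue_mark: blue painted ring, same size, at one end of the row (either end), 165 mm from the orange one along the plate's y; empty at the start; origin at its centre on the plate's top
- grey_mark: pale grey painted ring, same size, at the other end of the row, 165 mm from the orange one; the saucepan starts in it; origin at its centre on the plate's top
- kettle: red kettle, 0.65 kg; base diameter 110, greatest 118 mm, body 96 mm high; origin at the centre of its underside, z up. Black grip bar over the top, centred on the axis: 72 (local x) x 18 (local y) x 20 mm high, centre 148 mm above the origin, 40 mm free below it; thin uprights at its ends, x = +-48 mm; spout along local -x to 93 mm out, 90 mm up
- pan: lidded steel saucepan (lid fixed), 0.6 kg; base diameter 110, greatest 120 mm, rim 80 mm, lid knob's top 107 mm above the origin; origin at the centre of its underside, z up. Straight black handle along local -x, toward the robot: 18 mm wide (local y), 20 mm high, from x = -76 to -166 mm, centre line 62 mm above the origin
- start_box: fixed yellow box 100 x 100 x 60 mm, at the left or at the right of the plate, with a black collar 60 mm in diameter and 8 mm high on top; origin under its centre
- plunger_top (a point): centre of the top of the red plunger button, 48 mm in diameter, on the start box; 96 mm above the table when up; it goes straight down
- plunger (a joint): travel of the plunger, m: 0 up, 0.014 fully down; sprung, about 3 N to start and 10.5 N when fully down; it comes back up by itself
- charger: fixed battery charger with a green battery, 110 x 100 x 80 mm high, on the side of the plate where the start box is not; origin under its centre
- salt: white salt jar, 34 mm in diameter, 75 mm high, standing on the plate's far strip between two rings; origin at the centre of its underside; leave alone
- spice: amber spice jar with a green cap, 36 mm in diameter, 70 mm high, on the plate's far strip between two rings; origin at the centre of its underside; leave alone
- mug: blue mug, 80 mm in diameter, 90 mm high, on the table; origin at the centre of its underside; leave alone
- soup_can: food can, 74 mm in diameter, 105 mm high, on the table; origin at the centre of its underside; leave alone
- tape_measure: yellow tape measure 75 x 40 x 65 mm, on the table; origin at the centre of its underside; leave alone
Not all that is in view belongs to the job. What is shaped like the pan but green is not meant.

How it is judged:
On the way, in this order (a step that is already met when the one before it is completed fails the run):
1. the kettle stands in the blue ring (horizontal distance between kettle and blue_mark below 0.014 m and z of kettle in the frame of hob between 0.025 and 0.035 m and angle between kettle's own z axis and vertical below 0.06 rad and linear speed of kettle below 0.02 m/s), for 0.2 s.
2. the saucepan stands in the orange ring, the kettle still in the blue one (all of step 1 and horizontal distance between pan and orange_mark below 0.014 m and z of pan in the frame of hob between 0.025 and 0.035 m and angle between pan's own z axis and vertical below 0.06 rad and linear speed of pan below 0.02 m/s), for 0.2 s.
3. the plunger is pushed fully down (12.5 of 14 mm) with both pots in place (all of step 2 and value of joint plunger above 0.0125 m), for 0.1 s.
At the end, for the whole second after the job is handed in: The kettle stands upright on the plate within 14 mm of the blue ring's centre, the saucepan within 14 mm of the orange ring's centre, both at rest and released, and the plunger, once fully pushed, is back up (under 3 mm) (all of step 2 and value of joint plunger below 0.003 m); the robot touches nothing.
It fails at once if the kettle is lifted (its underside's centre more than 8 mm over the plate), tipped by more than 0.2 rad or pushed off the plate (z of kettle in the frame of hob above 0.038 m or z of kettle in the frame of hob below 0.015 m or angle between kettle's own z axis and vertical above 0.2 rad).
It fails at once if the pan is lifted (its underside's centre more than 8 mm over the plate), tipped by more than 0.2 rad or pushed off the plate (z of pan in the frame of hob above 0.038 m or z of pan in the frame of hob below 0.015 m or angle between pan's own z axis and vertical above 0.2 rad).
It fails at once if the plunger is pushed (more than 5 mm) while the saucepan is not in the orange ring or the kettle not in the blue one (value of joint plunger above 0.005 m and (horizontal distance between pan and orange_mark above 0.02 m or horizontal distance between kettle and blue_mark above 0.02 m)).
It fails at once if one of the other things is moved by more than 25 mm (distance of any of salt, spice, mug, soup_can, tape_measure from where it was at the start of the episode above 0.025 m).
It also fails if it takes over 64 s, if anything falls off the work surface, if the arm or the gripper's body presses on something with over 40 N, if the wrist force passes 120 N, or if a joint passes its speed limit or range.

## Working session

There is one attempt and no reset: what is moved stays moved. The work goes in short steps, Python scripts to look and compute and a tool call to move; the robot and the scene stay as the last step left them, time stands still between calls to the robot, and variables do not carry over. Pictures are saved under pics/ and viewed, at most 10 in all, crops included, and the job is handed in when it is done.

Besides the shell and the picture viewer there is one more tool, called as name(argument=value, ...) on one line, values as JSON. drive_tool: Moves the arm, as the interface text tells. Its arguments: {"type":"object","properties":{"grip":{"type":"array","items":{"type":"number"}},"linear":{"type":"array","items":{"type":"array","items":{"type":"number"}}},"dr":{"type":"array","items":{"type":"array","items":{"type":"number"}}},"force":{"type":"number"}},"required":["grip","linear","dr"]}

```bash
mkdir -p pics
cat > h.py <<'E'
import numpy as np, cv2
from workcell import *
from scipy.spatial.transform import Rotation as R
def cam(n):
    c=calibration(n);K=np.array([[c['fx'],0,c['cx']],[0,c['fy'],c['cy']],[0,0,1]]);D=np.array(c['distortion'],float)
    return K,D,R.from_rotvec(np.ravel(c['rvec'])).as_matrix(),np.ravel(c['tvec'])
def ray(C,uv):
    K,D,M,t=C;p=cv2.undistortPoints(np.array(uv,float).reshape(-1,1,2),K,D).reshape(-1,2)
    return -M.T@t,np.c_[p,np.ones(len(p))]@M
def onplane(C,uv,z):
    o,d=ray(C,uv);return o+d*((z-o[2])/d[:,2])[:,None]
def proj(C,P):
    K,D,M,t=C;return cv2.projectPoints(np.array(P,float).reshape(-1,1,3),cv2.Rodrigues(M)[0],t,K,D)[0].reshape(-1,2)
def cloud(C,dep):
    h,w=dep.shape;uv=np.stack(np.meshgrid(np.arange(w),np.arange(h)),-1).reshape(-1,2)
    o,d=ray(C,uv);return (o+d*dep.reshape(-1,1)).reshape(h,w,3)
def save(n,im):cv2.imwrite(n,im[:,:,::-1])
E
python3 - <<'E'
from h import *
for n in ['scene','top']:
    im,d=grab_frame(n);save(f'pics/{n}0.png',im);np.savez(n+'0',im=im,d=d)
    C=cam(n);print(n,-C[2].T@C[3],C[2][2])
s=get_state();print(s['ee_pos'],s['tool_rot'],s['time_s'],s['ft_force'],finger_overhang)
E
```

```text
scene [1.13180906 0.58515809 0.85698244] [-0.54391908 -0.50516025 -0.67004862]
top [0.38075549 0.00218016 1.5244583 ] [ 0.09249165 -0.01280431 -0.99563113]
[0.24928815 0.6000661  0.40367082] [ 1.95654681e-01  9.80672463e-01 -8.14328901e-04 -3.22108386e-04] 0.1 [-0.52611906 -0.11307325  0.55845065] 0.1734
```

View pics/scene0.png

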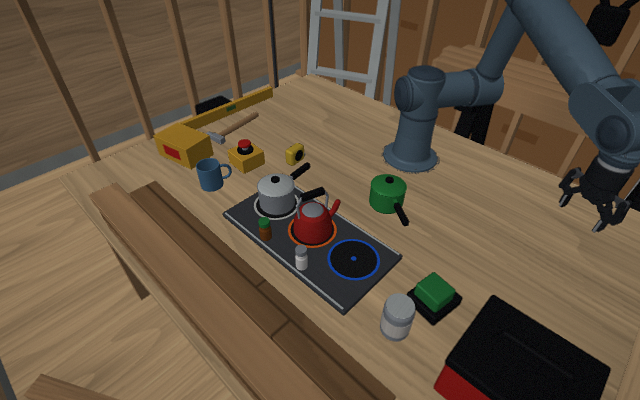

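View pics/top0.png

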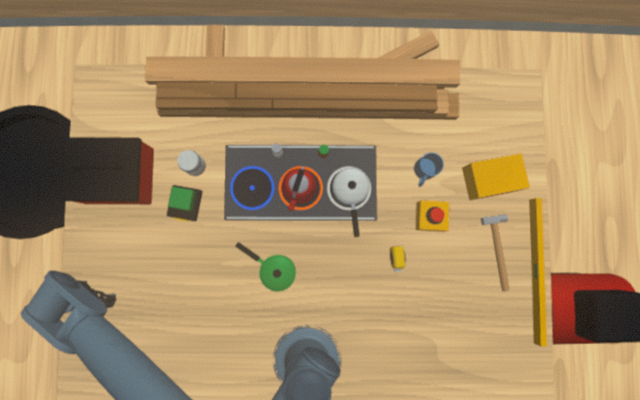

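The scene view shows the red kettle at (312,222) in the orange ring, the empty blue ring at (353,258), the steel pan at (277,195), the green pan at (388,195) and the start box at (246,155). In the top view, blue is at (252,188), the kettle at (300,187), the pan at (350,186), the plunger at (436,215) and the green decoy at (277,272).

Possible mix-ups:
- **Pan:** steel pan at (350,186) with its handle at (355,222), or the green one at (277,272). I choose the steel one.
- **Red things:** kettle at (300,187), plunger at (436,215), or the red boxes at the edges.
- **Start box:** yellow box with the plunger at (434,215), or the yellow box at (497,176).

Run:
```python
from h import *
z=np.load('top0.npz');im,d=z['im'],z['d'];C=cam('top')
hsv=cv2.cvtColor(im,cv2.COLOR_RGB2HSV);P=cloud(C,d)
def m(lo,hi,box):
    k=cv2.inRange(hsv,lo,hi)>0;b=np.zeros_like(k);b[box[1]:box[3],box[0]:box[2]]=1;return k&b
bl=m((105,150,80),(130,255,255),(225,150,276,222));v,u=np.nonzero(bl)
g=onplane(C,np.c_[u,v],.03);(c,r)=cv2.minEnclosingCircle(g[:,:2].astype(np.float32));print('blue',c,r,'z',np.median(P[bl][:,2]))
og=m((8,170,150),(18,255,255),(270,150,328,222));v,u=np.nonzero(og);g=onplane(C,np.c_[u,v],.03)
print('orange',cv2.minEnclosingCircle(g[:,:2].astype(np.float32)),len(u),np.median(P[og][:,2]))
gr=m((0,0,180),(180,40,255),(322,150,376,222));v,u=np.nonzero(gr);print('grey',cv2.minEnclosingCircle(onplane(C,np.c_[u,v],.03)[:,:2].astype(np.float32)),len(u))
for n,k in [('ketbar',(P[...,2]>.155)&(P[...,2]<.23)&(hsv[...,2]<70)),('panhandle',(P[...,2]>.08)&(P[...,2]<.13)&(hsv[...,2]<70))]:
    b=np.zeros_like(k);
    if n=='ketbar':b[155:215,275:325]=1
    else:b[202:242,340:370]=1
    q=P[k&b]
    if len(q)<5:print(n,len(q));continue
    c=q.mean(0);w,V=np.linalg.eigh(np.cov(q[:,:2].T));print(n,len(q),c,np.median(q[:,2]),'dir',V[:,1],np.ptp((q[:,:2]-c[:2])@V[:,1]),np.ptp((q[:,:2]-c[:2])@V[:,0]))
rd=m((0,170,100),(6,255,255),(422,200,450,228));q=P[rd];print('plunger',np.median(q,0),q[:,2].max())
# hob edges
k=(abs(P[...,2]-.03)<.008);k[:140]=0;k[225:]=0;k[:,:220]=0;k[:,382:]=0
q=P[k][:,:2].astype(np.float32);print('hob',cv2.minAreaRect(q))
```

```text
blue (0.5785537958145142, 0.18905648589134216) 0.07431473582983017 z 0.03100285336316677
orange ((0.5793555378913879, 0.023896511644124985), 0.0751241073012352) 313 0.030604455785718798
grey ((0.5798141360282898, -0.140826016664505), 0.07263889163732529) 689
ketbar 78 [0.58064869 0.0293791  0.1878386 ] 0.18800044137983718 dir [-0.95062857  0.310331  ] 0.06664930899009508 0.011553836533989451
panhandle 26 [ 0.46947753 -0.15050854  0.10265179] 0.10252787545398834 dir [-0.99660021 -0.08238939] 0.07472908336048734 0.010439827741625694
plunger [ 0.48695242 -0.42147565  0.09589864] 1.524458299500355
hob ((0.5984792709350586, 0.023435190320014954), (0.2605706453323364, 0.5216688513755798), 0.3969939947128296)
```

```bash
cat >> h.py <<'E'
def go(p,yaw=None):
    """tool-axis shift (m) and z turn (deg) from here to world p, tool y at heading yaw (deg, mod 180)"""
    s=get_state();M=R.from_quat(s['tool_rot']).as_matrix();y=M[:,1];h=np.degrees(np.arctan2(y[1],y[0]))
    print('t',s['time_s'],'pos',np.round(s['ee_pos'],4),'lin',np.round(M.T@(np.array(p)-s['ee_pos']),4),'head',round(h,1),'dz',None if yaw is None else round(-((yaw-h+90)%180-90),1),'tilt',np.round(M[:,2],3))
E
python3 -c "
from h import *
go([.581,.029,.45],72)"
```

```text
t 0.1 pos [0.2493 0.6001 0.4037] lin [-0.5254 -0.4001 -0.0458] head 67.4 dz -4.6 tilt [-0.001 -0.001 -1.   ]
```

drive_tool(grip=[0,0,0,0,0,0,0,0,0,0], linear=[[-0.04,-0.03,-0.02],[-0.09,-0.07,-0.046],[-0.14,-0.107,-0.046],[-0.19,-0.145,-0.046],[-0.24,-0.183,-0.046],[-0.29,-0.221,-0.046],[-0.34,-0.259,-0.046],[-0.39,-0.297,-0.046],[-0.43,-0.328,-0.046],[-0.46,-0.35,-0.046]], dr=[[0,0,-2],[0,0,-4.6],[0,0,-4.6],[0,0,-4.6],[0,0,-4.6],[0,0,-4.6],[0,0,-4.6],[0,0,-4.6],[0,0,-4.6],[0,0,-4.6]], force=40)

```text
time_s: 1.35
ee_pos: [0.5407, 0.0981, 0.4503]
tool_rot: [0.157, 0.988, -0.0, -0.0]
ft_force: [0.8, 1.0, -0.9]
finger_gap: 0.0855
gripper_force: 0.0
```

drive_tool(grip=[0,0,0], linear=[[0,0,0],[0,0,0],[0,0,0]], dr=[[0,0,0],[0,0,0],[0,0,0]])

```text
time_s: 1.72
ee_pos: [0.5394, 0.1016, 0.4506]
tool_rot: [0.155, 0.988, 0.0, -0.0]
ft_force: [0.5, -0.1, -0.2]
finger_gap: 0.0853
gripper_force: 0.0
```

Run:
```python
from h import *
go([.581,.029,.45],72)
C=cam('wrist');im,d=grab_frame('wrist');save('pics/w1.png',im);np.savez('w1',im=im,d=d)
print(-C[2].T@C[3],C[2][2],proj(C,[[.581,.029,.188],[.5786,.189,.03],[.579,.024,.03]]))
```

```text
t 1.725 pos [0.5394 0.1016 0.4506] lin [-0.0619 -0.0563  0.0006] head 72.1 dz 0.1 tilt [-0.  0. -1.]
[0.46731204 0.12505532 0.42032922] [ 0.27919993 -0.08990098 -0.95601528] [[252.67298531 273.24386763]
 [386.41862603 178.1136843 ]
 [271.90651084 213.90370301]]
```

View pics/w1.png

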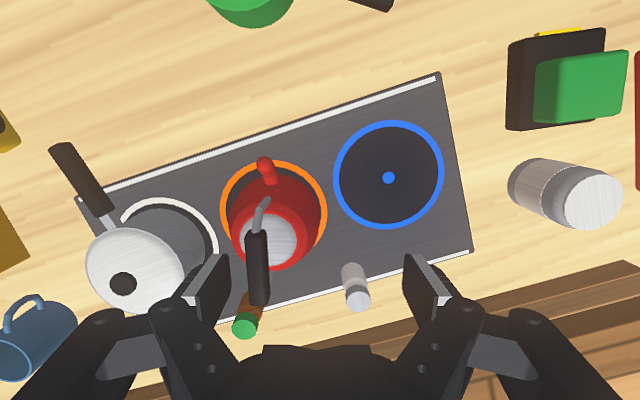

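The wrist view shows the kettle bar at (257,265) with its spout at (266,165), the blue dot at (388,177), and the steel pan's handle at (82,178). This confirms the choices, so I refine the positions from this second viewpoint.

Run:
```python
from h import *
z=np.load('w1.npz');im,d=z['im'],z['d'];C=cam('wrist')
hsv=cv2.cvtColor(im,cv2.COLOR_RGB2HSV);P=cloud(C,d);Z=P[...,2]
def rep(n,k,box):
    b=np.zeros_like(k);b[box[1]:box[3],box[0]:box[2]]=1;q=P[k&b];c=q.mean(0)
    w,V=np.linalg.eigh(np.cov(q[:,:2].T));a=V[:,1];n0=V[:,0]
    e=(q[:,:2]-c[:2])@a;f=(q[:,:2]-c[:2])@n0
    print(n,len(q),'mid',c[:2]+a*(e.max()+e.min())/2+n0*(f.max()+f.min())/2,'z',np.percentile(Z[k&b],[5,50,95]),'head',np.degrees(np.arctan2(a[1],a[0]))%180,np.ptp(e),np.ptp(f))
dk=hsv[...,2]<80
rep('bar top',dk&(Z>.18)&(Z<.2),(235,215,280,312))
rep('panhandle',dk&(Z>.095)&(Z<.12),(40,135,110,212))
k=cv2.inRange(hsv,(100,150,120),(125,255,255))>0
rep('bluering',k,(325,110,452,235));rep('bluedot',k,(378,168,398,188))
k=cv2.inRange(hsv,(8,200,180),(20,255,255))>0
rep('orange',k&(Z<.05),(210,150,335,270))
b=np.zeros_like(k);b[110:235,325:452]=1
q=P[(cv2.inRange(hsv,(100,150,120),(125,255,255))>0)&(b>0)][:,:2].astype(np.float32);print(cv2.minEnclosingCircle(q))
q=P[k&(Z<.05)&(P[...,1]<.12)&(P[...,1]>-.08)][:,:2].astype(np.float32);print(cv2.minEnclosingCircle(q))
go([.581,.029,.33],72)
```

```text
bar top 1493 mid [0.5805975  0.03214399] z [0.18392393 0.18804519 0.18930764] head 162.2365129543436 0.07175314796819576 0.018407795283432202
panhandle 1121 mid [ 0.45541221 -0.15094538] z [0.09617263 0.10163274 0.10337185] head 5.8650142485150525 0.08660072056474485 0.018946254805591624
bluering 2125 mid [0.55430302 0.17869524] z [0.02986978 0.03116968 0.03252537] head 28.126326267813397 0.20395942655076055 0.14918624757953874
bluedot 125 mid [0.52607468 0.16016453] z [0.03047626 0.03175387 0.03309769] head 31.028716718439682 0.1368544723146359 0.016789000222891863
orange 1001 mid [0.56378548 0.03045497] z [0.02975184 0.03101865 0.03230674] head 72.44442564087254 0.14843169234037068 0.11632573625433104
((0.5555408596992493, 0.17646220326423645), 0.10218767821788788)
((0.5786217451095581, 0.025506429374217987), 0.07504989206790924)
t 1.775 pos [0.5394 0.1016 0.4506] lin [-0.0619 -0.0563  0.1206] head 72.1 dz 0.1 tilt [-0.  0. -1.]
```

drive_tool(grip=[0,0,0,0,0,0,0], linear=[[-0.03,-0.027,0.01],[-0.0613,-0.0544,0.03],[-0.0613,-0.0544,0.06],[-0.0613,-0.0544,0.09],[-0.0613,-0.0544,0.11],[-0.0613,-0.0544,0.119],[-0.0613,-0.0544,0.119]], dr=[[0,0,0],[0,0,0],[0,0,0],[0,0,0],[0,0,0],[0,0,0],[0,0,0]])

```text
time_s: 2.65
ee_pos: [0.5815, 0.0302, 0.3317]
tool_rot: [0.156, 0.988, -0.0, -0.0]
ft_force: [0.8, 0.5, 0.8]
finger_gap: 0.0856
gripper_force: 0.0
```

drive_tool(grip=[0.5,0.75,0.9,0.9,0.9,0.9], linear=[[0,0,0],[0,0,0],[0,0,0],[0,0,0],[0,0,0],[0,0,0]], dr=[[0,0,0],[0,0,0],[0,0,0],[0,0,0],[0,0,0],[0,0,0]], force=30)

```text
time_s: 3.4
ee_pos: [0.5816, 0.0299, 0.332]
tool_rot: [0.156, 0.988, 0.0, 0.0]
ft_force: [1.7, 1.5, 1.3]
finger_gap: 0.0176
gripper_force: 33.4
```

Run:
```python
from h import *
s=get_state();p=s['ee_pos'];print(s['finger_gap'],s['gripper_force'],s['ft_force'])
go([p[0]-.0015,p[1]+.158,p[2]])
im,d=grab_frame('top');C=cam('top')
hsv=cv2.cvtColor(im,cv2.COLOR_RGB2HSV);k=cv2.inRange(hsv,(105,150,80),(130,255,255));k[:,:225]=0;k[:,276:]=0;k[:150]=0;k[222:]=0
n,l,st,c=cv2.connectedComponentsWithStats(k);print([(st[i][4],c[i],onplane(C,c[i],.03)) for i in range(1,n)])
```

```text
0.01764717815340847 33.39938700199127 [1.71662966 1.52437681 1.26675624]
t 3.4 pos [0.5816 0.0299 0.332 ] lin [0.0501 0.1498 0.    ] head 72.0 dz None tilt [ 0.001  0.    -1.   ]
[(np.int32(227), array([246.99118943, 187.01762115]), array([[0.5797701 , 0.20566377, 0.03      ]])), (np.int32(18), array([251.72222222, 187.11111111]), array([[0.5795694 , 0.18954512, 0.03      ]]))]
```

drive_tool(grip=[0.9,0.9,0.9,0.9,0.9,0.9,0.9,0.9,0.9,0.9], linear=[[0.002,0.006,0],[0.006,0.018,0],[0.013,0.038,0],[0.02,0.06,0],[0.027,0.082,0],[0.034,0.104,0],[0.041,0.124,0],[0.046,0.14,0],[0.049,0.149,0],[0.0503,0.1515,0]], dr=[[0,0,0],[0,0,0],[0,0,0],[0,0,0],[0,0,0],[0,0,0],[0,0,0],[0,0,0],[0,0,0],[0,0,0]])

```text
time_s: 4.7
ee_pos: [0.5804, 0.19, 0.3318]
tool_rot: [0.156, 0.988, -0.0, 0.0]
ft_force: [1.8, -5.3, 5.9]
finger_gap: 0.0176
gripper_force: 34.4
```

drive_tool(grip=[0.9,0.9,0.7,0.5,0.3,0.1,0,0], linear=[[0,0,0],[0,0,0],[0,0,0],[0,0,0],[0,0,0],[0,0,0],[0,0,0],[0,0,0]], dr=[[0,0,0],[0,0,0],[0,0,0],[0,0,0],[0,0,0],[0,0,0],[0,0,0],[0,0,0]])

```text
time_s: 5.7
ee_pos: [0.5803, 0.1895, 0.3317]
tool_rot: [0.156, 0.988, 0.0, -0.0]
ft_force: [-0.6, 0.0, 0.4]
finger_gap: 0.0852
gripper_force: 0.0
```

drive_tool(grip=[0,0,0,0,0,0,0], linear=[[0,0,-0.01],[0,0,-0.03],[0,0,-0.06],[0.01,-0.03,-0.1],[0.03,-0.07,-0.12],[0.05,-0.11,-0.12],[0.05,-0.11,-0.12]], dr=[[0,0,0],[0,0,0],[0,0,0],[0,0,0],[0,0,0],[0,0,0],[0,0,0]])

```text
time_s: 6.58
ee_pos: [0.4975, 0.0992, 0.4538]
tool_rot: [0.157, 0.988, 0.0, 0.002]
ft_force: [0.5, -0.0, 0.4]
finger_gap: 0.0853
gripper_force: 0.0
```

Run:
```python
from h import *
s=get_state();print(s['ee_pos'],s['time_s'])
im,d=grab_frame('top');C=cam('top');save('pics/top2.png',cv2.resize(im[120:300,200:460],None,fx=3,fy=3))
hsv=cv2.cvtColor(im,cv2.COLOR_RGB2HSV);P=cloud(C,d);Z=P[...,2]
def rep(n,k):
    q=P[k];print(n,len(q),q.mean(0) if len(q) else '')
    return q
box=(P[...,0]>.4)&(P[...,0]<.75)
q=rep('bar',box&(Z>.18)&(Z<.2)&(hsv[...,2]<80)&(P[...,1]>.1)&(P[...,1]<.28))
v,u=np.nonzero(box&(cv2.inRange(hsv,(0,150,60),(6,255,255))>0)&(Z>.1)&(Z<.135)&(P[...,1]>.1)&(P[...,1]<.28))
q=P[v,u]; 
if len(q):print('shoulder',len(q),cv2.minEnclosingCircle(q[:,:2].astype(np.float32)),np.median(q[:,2]))
go([.462,-.150,.40],96)
```

```text
[0.49748409 0.09916636 0.45376644] 6.575
bar 26 [0.60379291 0.17866668 0.18832648]
shoulder 36 ((0.5997762680053711, 0.19476112723350525), 0.04247203841805458) 0.11053949005701624
t 6.625 pos [0.4983 0.0998 0.4536] lin [-0.0427 -0.2488  0.0535] head 72.0 dz -24.0 tilt [ 0.003  0.    -1.   ]
```

View pics/top2.png

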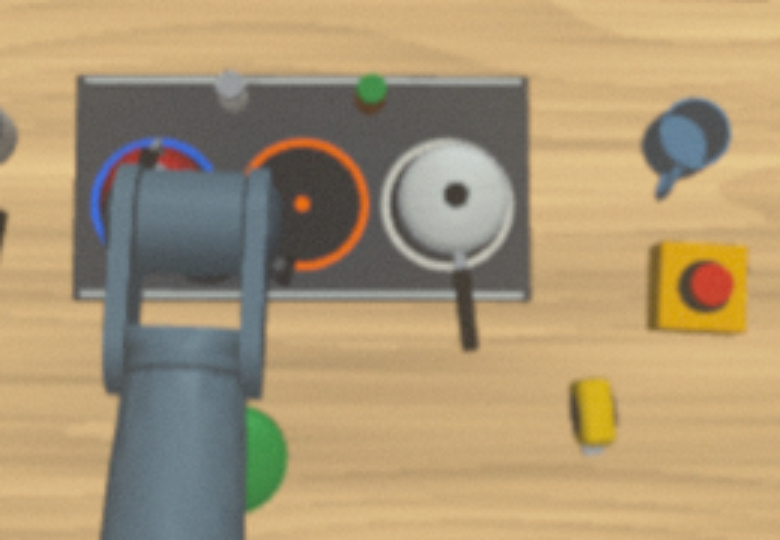

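The crop shows the kettle in the blue ring, partly hidden by the arm, the orange ring empty with its dot at (302,204), and the pan handle at (466,310). I go to the pan handle next.

drive_tool(grip=[0,0,0,0,0,0,0,0], linear=[[-0.006,-0.025,0],[-0.015,-0.065,0.01],[-0.026,-0.115,0.03],[-0.037,-0.165,0.05],[-0.048,-0.21,0.053],[-0.056,-0.237,0.0535],[-0.056,-0.243,0.0535],[-0.056,-0.243,0.0535]], dr=[[0,0,-3],[0,0,-8],[0,0,-13],[0,0,-18],[0,0,-22],[0,0,-24],[0,0,-24],[0,0,-24]])

```text
time_s: 7.62
ee_pos: [0.4776, -0.1478, 0.3986]
tool_rot: [-0.053, 0.999, 0.0, 0.0]
ft_force: [1.1, 0.4, -0.2]
finger_gap: 0.0856
gripper_force: 0.0
```

Run:
```python
from h import *
s=get_state();go([.476,-.1487,.247],96)
C=cam('wrist');im,d=grab_frame('wrist');save('pics/w2.png',im)
hsv=cv2.cvtColor(im,cv2.COLOR_RGB2HSV);P=cloud(C,d);Z=P[...,2]
k=(hsv[...,2]<80)&(Z>.098)&(Z<.112)&(P[...,0]>.38)&(P[...,0]<.515)&(abs(P[...,1]+.15)<.04)
q=P[k];c=q.mean(0);w,V=np.linalg.eigh(np.cov(q[:,:2].T));a=V[:,1];a=a*np.sign(a[0]);n0=V[:,0];e=(q[:,:2]-c[:2])@a;f=(q[:,:2]-c[:2])@n0
print(len(q),'mid',c[:2]+a*(e.max()+e.min())/2+n0*(f.max()+f.min())/2,np.median(q[:,2]),np.degrees(np.arctan2(a[1],a[0])),np.ptp(e),np.ptp(f))
k=(hsv[...,1]<50)&(hsv[...,2]>120)&(Z>.1)&(Z<.125)&(P[...,0]>.5)&(P[...,0]<.66)&(abs(P[...,1]+.14)<.09)
q=P[k][:,:2].astype(np.float32);print('lid',len(q),cv2.minEnclosingCircle(q))
im,d=grab_frame('top');C=cam('top');P=cloud(C,d);hsv=cv2.cvtColor(im,cv2.COLOR_RGB2HSV);Z=P[...,2]
k=(cv2.inRange(hsv,(8,150,150),(20,255,255)));k[:,:270]=0;k[:,328:]=0;k[:155]=0;k[:]=k*(abs(Z-.03)<.01);n,l,st,c=cv2.connectedComponentsWithStats(k);print([(st[i][4],onplane(C,c[i],.03)) for i in range(1,n) if st[i][4]>5])
k=(P[...,0]>.5)&(P[...,0]<.66)&(P[...,1]>.1)&(P[...,1]<.28)
q=P[k&(Z>.18)&(Z<.2)];print('bar',len(q),q.mean(0))
q=P[k&(cv2.inRange(hsv,(0,150,60),(6,255,255))>0)&(Z>.06)&(Z<.09)][:,:2].astype(np.float32);print('kbody',len(q),len(q) and cv2.minEnclosingCircle(q))
```

```text
t 7.625 pos [ 0.4776 -0.1478  0.3986] lin [ 0.0018 -0.0007  0.1516] head 96.0 dz 0.0 tilt [ 0.  0. -1.]
1746 mid [ 0.45542967 -0.15236376] 0.10211789651313913 7.229870323954519 0.08795922589710865 0.017995882456874345
lid 8691 ((0.5735214948654175, -0.1390192210674286), 0.06276719272136688)
[(np.int32(379), array([[0.57860821, 0.0229066 , 0.03      ]])), (np.int32(21), array([[0.57991636, 0.02435394, 0.03      ]]))]
bar 144 [0.5793085  0.18720847 0.18735299]
kbody 72 ((0.5731619000434875, 0.186667799949646), 0.06000446155667305)
```

View pics/w2.png

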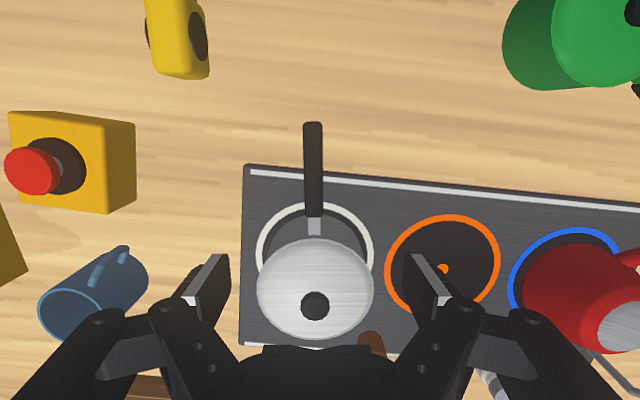

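The wrist view shows the pan handle from (313,122) to (313,215), centred between the fingers at (205,285) and (432,280). The kettle is in the blue ring at (590,260). I descend and grip the handle.

drive_tool(grip=[0,0,0,0,0,0], linear=[[0.001,-0.001,0.03],[0.0022,-0.0015,0.075],[0.0022,-0.0015,0.115],[0.0022,-0.0015,0.142],[0.0022,-0.0015,0.1515],[0.0022,-0.0015,0.1515]], dr=[[0,0,0],[0,0,-0.5],[0,0,-0.5],[0,0,-0.5],[0,0,-0.5],[0,0,-0.5]])

```text
time_s: 8.48
ee_pos: [0.4754, -0.1494, 0.2469]
tool_rot: [-0.057, 0.998, 0.0, -0.0]
ft_force: [-0.1, -0.4, -0.6]
finger_gap: 0.0852
gripper_force: 0.0
```

drive_tool(grip=[0.5,0.75,0.9,0.9,0.9,0.9], linear=[[0,0,0],[0,0,0],[0,0,0],[0,0,0],[0,0,0],[0,0,0]], dr=[[0,0,0],[0,0,0],[0,0,0],[0,0,0],[0,0,0],[0,0,0]])

```text
time_s: 9.22
ee_pos: [0.4753, -0.15, 0.2472]
tool_rot: [-0.057, 0.998, -0.0, 0.0]
ft_force: [-2.3, -0.5, 4.9]
finger_gap: 0.0178
gripper_force: 33.1
```

Run:
```python
from h import *
s=get_state();p=s['ee_pos'];print(s['finger_gap'],s['ft_force'])
C=cam('top');im,d=grab_frame('top');P=cloud(C,d);hsv=cv2.cvtColor(im,cv2.COLOR_RGB2HSV);Z=P[...,2]
k=(Z>.1)&(Z<.125)&(P[...,0]>.52)&(P[...,0]<.66)&(abs(P[...,1]+.14)<.09)&(hsv[...,1]<50)&(hsv[...,2]>120)
q=P[k][:,:2].astype(np.float32);print('lid',len(q),cv2.minEnclosingCircle(q))
go([p[0]+.004,p[1]+.1625,p[2]])
```

```text
0.017839981925853725 [-2.34408557 -0.46316344  4.89342645]
lid 731 ((0.5768907070159912, -0.14109894633293152), 0.059491630643606186)
t 9.275 pos [ 0.4753 -0.15    0.2472] lin [-2.25e-02  1.61e-01 -1.00e-04] head 96.5 dz None tilt [ 0. -0. -1.]
```

drive_tool(grip=[0.9,0.9,0.9,0.9,0.9,0.9,0.9,0.9,0.9,0.9], linear=[[-0.001,0.006,0],[-0.0025,0.018,0],[-0.0052,0.038,0],[-0.0083,0.061,0],[-0.0116,0.085,0],[-0.0149,0.109,0],[-0.018,0.132,0],[-0.0205,0.15,0],[-0.0218,0.16,0],[-0.022,0.162,0]], dr=[[0,0,0],[0,0,0],[0,0,0],[0,0,0],[0,0,0],[0,0,0],[0,0,0],[0,0,0],[0,0,0],[0,0,0]])

```text
time_s: 10.52
ee_pos: [0.4787, 0.0142, 0.2471]
tool_rot: [-0.058, 0.998, -0.0, 0.0]
ft_force: [-1.6, -5.0, 4.6]
finger_gap: 0.0176
gripper_force: 33.3
```

drive_tool(grip=[0.9,0.9,0.7,0.5,0.3,0.1,0,0], linear=[[0,0,0],[0,0,0],[0,0,0],[0,0,0],[0,0,0],[0,0,0],[0,0,0],[0,0,0]], dr=[[0,0,0],[0,0,0],[0,0,0],[0,0,0],[0,0,0],[0,0,0],[0,0,0],[0,0,0]])

```text
time_s: 11.52
ee_pos: [0.4785, 0.0136, 0.2467]
tool_rot: [-0.057, 0.998, 0.0, -0.0]
ft_force: [-0.7, -0.1, -0.2]
finger_gap: 0.0852
gripper_force: 0.0
```

drive_tool(grip=[0,0,0,0,0,0,0,0,0,0], linear=[[0,0,-0.02],[0,0,-0.06],[0,0,-0.1],[0,-0.03,-0.13],[0,-0.08,-0.14],[0,-0.13,-0.14],[0,-0.18,-0.14],[0,-0.23,-0.14],[0,-0.26,-0.14],[0,-0.26,-0.14]], dr=[[0,0,0],[0,0,0],[0,0,0],[0,0,0],[0,0,0],[0,0,0],[0,0,0],[0,0,0],[0,0,0],[0,0,0]])

```text
time_s: 12.78
ee_pos: [0.508, -0.2464, 0.3865]
tool_rot: [-0.056, 0.998, 0.0, -0.0]
ft_force: [1.0, 0.6, -0.9]
finger_gap: 0.0854
gripper_force: 0.0
```

Run:
```python
from h import *
im,d=grab_frame('top');C=cam('top');save('pics/top3.png',cv2.resize(im[120:300,200:460],None,fx=3,fy=3));P=cloud(C,d);hsv=cv2.cvtColor(im,cv2.COLOR_RGB2HSV);Z=P[...,2]
box=(P[...,0]>.5)&(P[...,0]<.66)
q=P[box&(Z>.18)&(Z<.2)&(P[...,1]>.1)&(P[...,1]<.28)];print('bar',len(q),q.mean(0))
q=P[box&(Z>.1)&(Z<.125)&(abs(P[...,1]-.02)<.08)&(hsv[...,1]<50)&(hsv[...,2]>120)][:,:2].astype(np.float32);print('lid',len(q),cv2.minEnclosingCircle(q),Z[box&(abs(P[...,1]-.02)<.08)].max())
q=P[(cv2.inRange(hsv,(0,170,100),(6,255,255))>0)&(abs(P[...,1]+.42)<.06)&(abs(P[...,0]-.487)<.06)];print('plunger',len(q),np.median(q,0),cv2.minEnclosingCircle(q[q[:,2]>.085][:,:2].astype(np.float32)))
s=get_state();go([.487,-.421,.35])
```

```text
bar 142 [0.57818865 0.18775633 0.18708955]
lid 949 ((0.5716169476509094, 0.02421659789979458), 0.06636688858270645) 0.1432580862129349
plunger 127 [ 0.48398752 -0.42351072  0.09665868] ((0.4856501817703247, -0.4231027066707611), 0.0222645066678524)
t 12.825 pos [ 0.508  -0.2452  0.3864] lin [ 0.0406 -0.1724  0.0363] head 96.5 dz None tilt [-0.     0.001 -1.   ]
```

View pics/top3.png

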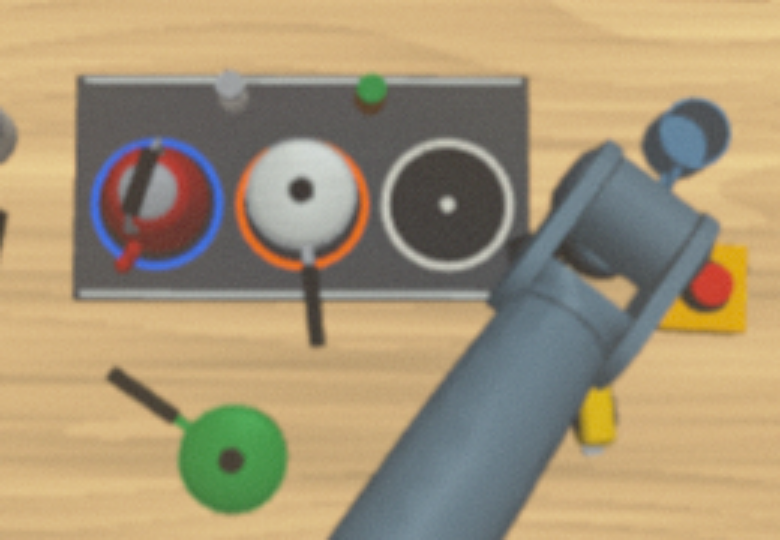

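The top crop shows the kettle in the blue ring at (157,200), the pan in the orange ring with its knob at (301,189), and the plunger at (711,285). I check the knob by a ray, then press.

Run:
```python
from h import *
C=cam('top');print('knob',onplane(C,[300.3,183],.136), onplane(C,[300.5,187.7],.03))
im,d=grab_frame('top');P=cloud(C,d);hsv=cv2.cvtColor(im,cv2.COLOR_RGB2HSV)
k=(hsv[...,2]<90)&(P[...,2]>.125)&(P[...,2]<.15)&(abs(P[...,0]-.578)<.04)&(abs(P[...,1]-.024)<.04);v,u=np.nonzero(k);print(len(u),u.mean(),v.mean(),P[k].mean(0))
go([.486,-.422,.30])
```

```text
knob [[0.57978512 0.02270944 0.136     ]] [[0.57882771 0.02345224 0.03      ]]
36 299.97222222222223 182.91666666666666 [0.57980109 0.02372081 0.13772067]
t 12.875 pos [ 0.508  -0.2444  0.3864] lin [ 0.042  -0.174   0.0862] head 96.5 dz None tilt [-0.001  0.001 -1.   ]
```

drive_tool(grip=[0.5,0.8,1,1,1,1,1,1], linear=[[0.008,-0.03,0],[0.018,-0.075,0.01],[0.028,-0.12,0.03],[0.038,-0.155,0.055],[0.042,-0.172,0.075],[0.042,-0.174,0.086],[0.042,-0.174,0.086],[0.042,-0.174,0.086]], dr=[[0,0,0],[0,0,0],[0,0,0],[0,0,0],[0,0,0],[0,0,0],[0,0,0],[0,0,0]])

```text
time_s: 13.88
ee_pos: [0.4869, -0.4214, 0.3018]
tool_rot: [-0.058, 0.998, -0.001, 0.0]
ft_force: [0.4, 0.6, 0.5]
finger_gap: 0.0001
gripper_force: 0.0
```

drive_tool(grip=[1,1,1,1,1,1,1], linear=[[0,0,0.01],[0,0,0.024],[0,0,0.032],[0,0,0.037],[0,0,0.041],[0,0,0.0435],[0,0,0.0435]], dr=[[0,0,0],[0,0,0],[0,0,0],[0,0,0],[0,0,0],[0,0,0],[0,0,0]])

```text
time_s: 14.75
ee_pos: [0.4861, -0.4221, 0.2578]
tool_rot: [-0.057, 0.998, 0.001, -0.001]
ft_force: [-4.2, 5.6, 8.3]
finger_gap: 0.0001
gripper_force: 4.3
```

drive_tool(grip=[1,1,1,1], linear=[[0,0,0.0015],[0,0,0.0035],[0,0,0.0035],[0,0,0.0035]], dr=[[0,0,0],[0,0,0],[0,0,0],[0,0,0]])

```text
time_s: 15.25
ee_pos: [0.4863, -0.4222, 0.2554]
tool_rot: [-0.057, 0.998, 0.001, -0.001]
ft_force: [-5.9, 6.7, 13.4]
finger_gap: 0.0002
gripper_force: 6.4
```

drive_tool(grip=[1,1,1], linear=[[0,0,0.002],[0,0,0.002],[0,0,0.002]], dr=[[0,0,0],[0,0,0],[0,0,0]])

```text
time_s: 15.62
ee_pos: [0.4865, -0.4223, 0.2553]
tool_rot: [-0.057, 0.998, 0.001, -0.001]
ft_force: [-9.2, 9.7, 22.8]
finger_gap: -0.0004
gripper_force: 11.2
```

The press is on the hard stop: the force rose to 22.8 N with no further travel. I retract.

drive_tool(grip=[1,1,1,1,1,1,1,1], linear=[[0,0,-0.01],[0,0,-0.03],[0,0,-0.07],[0,0,-0.12],[0,0,-0.15],[0,0,-0.15],[0,0,-0.15],[0,0,-0.15]], dr=[[0,0,0],[0,0,0],[0,0,0],[0,0,0],[0,0,0],[0,0,0],[0,0,0],[0,0,0]])

```text
time_s: 16.62
ee_pos: [0.4859, -0.4221, 0.3994]
tool_rot: [-0.057, 0.998, 0.001, -0.001]
ft_force: [-0.7, -1.0, -0.3]
finger_gap: 0.0001
gripper_force: 0.0
```

Run:
```python
from h import *
im,d=grab_frame('top');C=cam('top');P=cloud(C,d);hsv=cv2.cvtColor(im,cv2.COLOR_RGB2HSV);Z=P[...,2]
q=P[(abs(P[...,0]-.58)<.08)&(Z>.18)&(Z<.2)&(P[...,1]>.1)&(P[...,1]<.28)];print('bar',len(q),q.mean(0))
k=(hsv[...,2]<90)&(Z>.125)&(Z<.15)&(abs(P[...,0]-.578)<.04)&(abs(P[...,1]-.024)<.04);print('knob',P[k].mean(0))
im,d=grab_frame('scene');P=cloud(cam('scene'),d);hsv=cv2.cvtColor(im,cv2.COLOR_RGB2HSV)
q=P[(cv2.inRange(hsv,(0,170,100),(6,255,255))>0)&(abs(P[...,1]+.422)<.04)&(abs(P[...,0]-.487)<.04)];print('plunger z',len(q),np.percentile(q[:,2],[50,90]))
print(get_state()['ee_pos'],get_state()['ft_force'])
```

```text
bar 141 [0.57828035 0.18753791 0.18727079]
knob [0.57985922 0.02372851 0.13729391]
plunger z 76 [0.0954503  0.09745922]
[ 0.48605261 -0.42219945  0.39990673] [0.66687873 0.59766995 0.41585982]
```

```bash
python3 -c "
from workcell import *
print(job_done())"
```

```text
the job is handed in; nothing more can be done
None
```

The job is handed in at about 17 s on the robot clock: the kettle stands within about 3 mm of the blue ring's centre and the saucepan within about 2 mm of the orange one's, and the plunger was pushed to its stop and sprang back up (measured from the camera images; the hand-in returned no verdict).

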